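# Load the adapter and latch the sliding test guard

## Task

Lay the black mains adapter flat in the pocket of the safety-test station, either way round. Then push the sliding clear guard shut over it until the spring latch clicks and holds it; push gently, with no more than 25 N, and leave the other things on the bench where they are.

Things in the scene. Friction and masses are not known exactly. Their poses are not given: they have to be found in the camera images.
- adapter: Loose black mains adapter, a plain block 48 x 74 x 28 mm (its own x, y, z), 0.18 kg. Origin at the centre of its underside; z up. It starts lying flat on the bench to the left of the station.
- station: Fixed test station: grey base plate 150 x 340 x 12 mm (its x, y, z) with two low rails along y. Origin at the centre of the plate's underside on the bench, z up. The guard rides along y; it shuts toward the station's -y end (about the robot's right).
- nest (a point): Centre of the floor of the black pocket on the station, 15 mm above the bench, at (0, -40, 15) mm in the station frame; axes as the station's. Pocket 80 mm along station x, 54 mm along y, walls up to 23 mm above the bench; the adapter's own y goes along station x, 3 mm play a side. Seated, its origin is at this point. The strip 40 mm either side in x is free for 60 mm either way along y.
- guard (a joint): Guard travel in m: 0 fully open, growing as it shuts (station -y); starts at 0 to 0.012. Sliding friction about 2 N. Latched it stands at 0.140 give or take 0.012: the latch unit is clamped on the base up to 12 mm nearer or farther each time, unmeasured. From 35 mm before that a sprung pin pushes back 3.5 to 6 N, so an unlatched guard springs back to 0.117 or less when let go.
- guard_handle (a point): Centre of the black bar handle on the clear guard hood, moving with it, axes as the station's. Bar 96 mm along x, 14 mm wide along y, centre 94 and top 101 mm above the bench, on posts 80 mm apart; 25 mm below it is the hood's flat top (62 mm above the bench). Push the bar's +y face toward station -y. Over 25 N from the gripper, push or squeeze, is damage.
- tape_black: Bystander: roll of black tape, 56 mm across, 18 mm high, loose on the bench at the robot's side; origin at the centre of its underside.
- jar: Bystander: small jar with a green lid, 52 mm across, 54 mm high, loose at the right; origin at the centre of its underside.
- driver: Bystander: screwdriver with a red handle, 168 mm long, loose at the right, behind the jar; origin at the middle, on its underside.
- catch (a point): Top of the steel catch on the tongue at the guard's -y end, near side; rides under the latch bolt, out of reach. Over the last 10 mm before the click the push needed rises to about 11 to 14 N in all, then falls sharply as the bolt drops. About 1 mm farther a rubber buffer of 6 N/mm stops the guard: a slow push that has reached 17 to 20 N means it is latched.

How it is judged:
By the outcome, as a careful person would: the job done as asked, in the order asked, and still so for the second after the job is handed in, with the robot touching nothing.
It also fails if it takes over 61 s, if anything falls off the work surface, if the arm or the gripper's body presses on something with over 40 N, if the wrist force passes 120 N, or if a joint passes its speed limit or range.

## Robot

A 6-joint arm with a two-finger parallel gripper is mounted at the origin on a cart in front of the work surface, level with it; the furniture and walls round the work are solid. World frame = base frame: x ahead of the robot, y to its left, z up, the work surface at z = 0. Lengths are in m, angles in rad, forces in N, time in s.
With the tool pointing down it reaches from about 0.225 to 0.725 m from the base axis. Payload 3.1 kg.
Tool frame: the origin (TCP) lies on the centre line of the jaws, within the pads' length; the fingertips stand 19 mm ahead of it and the grasp point (between the pads) is the TCP; z points along the fingers, y is the line along which they close (so a half turn about z gives the same grasp; the last joint's range is limited). The gripper opens to 85 mm and grips with 20 to 120 N. Pads are 22 mm wide; open, the fingers measure 114 mm over their backs; the gripper's body (76 mm by 85 mm) begins 54 mm behind the grasp point. The pads swing forward as they close: fully open they stand 13 mm farther back than shut.
Start: joints at [1.208, 0.048, 0.099, 1.622, 0, 1.443], TCP at [0.122, 0.511, 0.25] pointing down, gripper open.
Joint ranges: [-2.91, 2.91], [-0.99, 1.94], [-1.21, 1.42], [-2.12, 2.29], [-1.49, 1.47], [-3.14, 3.14]. Speed limits (rad/s): [2.79, 2.79, 3.14, 3.14, 3.14, 3.14].

## Interface

Orientations are given as a 3x3 rotation matrix whose columns are the frame's x, y, z axes.
In Python, from rig import move_ptp, move_linear, move_joints, open_gripper, close, dwell, ik, sense, get_image, MotionError, job_done gives the robot as it stands. The module is installed in compiled form; this text tells all that it offers. Calls block until the motion is done:
- move_ptp(position, orientation): joint-space move of the TCP to a pose.
- move_linear(position, ori=None, rate=0.15): straight line of the TCP; ori=None keeps the orientation; rate is the mean speed in m/s.
- move_joints(angles): joint-space move.
- open_gripper() and close(f_grip=None): open the fingers fully, or close them until they stop; f_grip is the grip in N (None keeps the last).
- dwell(seconds).
- ik(position, orientation): joint angles nearest the present ones, or None.
- sense(): the state.
- get_image(name): name is "side" or "top"; returns a dict with "image" (384x512x3 uint8, red, green, blue), "z_map" (384x512 float32, m along the optical axis (not along the pixel's ray), 0 where there is no reading), "camera_matrix" (3x3 intrinsics, pixels), "position" and "orientation" of the camera in the world. Camera axes: x right, y down, z forward; pixel columns grow to the right and rows downward; lengths in m; the calibration is good to about 2 mm. A picture is of the moment at which its call begins.
A pose or a line that the arm cannot do raises MotionError and nothing moves.
- job_done(): hands the job in; it is judged then, once.
The state is a dict: "time": time; "joints": joint angles; "joint_vel": joint speeds; "joint_efforts": joint torques, N m; "ee_pos": TCP position; "orientation": TCP orientation; "ft_force": force on the tool from outside, world axes, zero at the start; "torque": the same for the moment, N m; "gripper_width": finger opening in m; "grip_force": force on a finger pad.
Only numpy, scipy, OpenCV 4.12 (cv2) and the standard library are available. Lean on these libraries where they do the work, as an engineer would, in place of code of your own. Each camera call takes 0.05 s, during which the arm holds its last target. There are 200 camera calls.

## Working session

There is one attempt and no reset: what is moved stays moved. The work goes in short steps, each a Python script; the robot and the scene stay as the last script left them, time stands still between calls to the robot, and variables do not carry over. Pictures are saved under pics/ and viewed, at most 10 in all, crops included, and the job is handed in when it is done.

```bash
mkdir -p pics; cat > h.py <<'E'
import numpy as np, cv2, pickle
from rig import *
def grab(tag):
    out={}
    for n in("top","side"):
        d=get_image(n); out[n]=d
        cv2.imwrite(f"pics/{tag}_{n}.png",d["image"][:,:,::-1])
    pickle.dump(out,open(f"{tag}.pkl","wb")); return out
def cloud(d):
    K=d["camera_matrix"];z=d["z_map"];v,u=np.mgrid[:z.shape[0],:z.shape[1]]
    p=np.stack([(u-K[0,2])/K[0,0]*z,(v-K[1,2])/K[1,1]*z,z],-1)
    w=p@np.array(d["orientation"]).T+np.array(d["position"]); w[z==0]=np.nan
    return w
def ray(d,uv,h):
    K=d["camera_matrix"];uv=np.atleast_2d(uv).astype(float)
    r=np.c_[(uv[:,0]-K[0,2])/K[0,0],(uv[:,1]-K[1,2])/K[1,1],np.ones(len(uv))]@np.array(d["orientation"]).T
    p=np.array(d["position"]); return p+r*((h-p[2])/r[:,2])[:,None]
E
python3 - <<'E'
from h import *
o=grab("a")
for n in o: print(n,o[n]["position"],np.round(o[n]["orientation"],3).tolist(),o[n]["camera_matrix"].tolist(),(o[n]["z_map"]==0).mean())
s=sense();print(s)
E
```

```text
top [0.2407388  0.04576748 1.11388201] [[-0.0, -0.982, 0.191], [-1.0, -0.001, -0.007], [0.007, -0.191, -0.982]] [[401.21724259108066, 0.0, 254.82079043170816], [0.0, 401.21724259108066, 196.31023093809614], [0.0, 0.0, 1.0]] 0.003992716471354167
side [0.34588593 1.17010959 0.86845556] [[-0.996, -0.057, 0.074], [-0.093, 0.568, -0.817], [0.005, -0.821, -0.571]] [[393.79373006039765, 0.0, 251.618110756417], [0.0, 393.79373006039765, 181.43621696780622], [0.0, 0.0, 1.0]] 0.003972371419270833
{'time': 0.1, 'joints': array([1.20820163e+00, 4.86961052e-02, 9.77465887e-02, 1.62201074e+00,
       2.25146417e-05, 1.44299008e+00]), 'joint_vel': array([-0.00020414, -0.00084485,  0.00531786, -0.00057428,  0.00064645,
        0.00045394]), 'joint_efforts': array([ 2.51305108e-03, -3.39852405e+01,  3.20935750e+01,  1.58181880e-02,
       -1.11462682e-04,  2.56628510e-06]), 'ee_pos': array([0.12195879, 0.51010695, 0.24922011]), 'orientation': array([[-9.72563455e-01,  2.32636421e-01, -7.88597626e-04],
       [ 2.32637567e-01,  9.72561413e-01, -2.01523887e-03],
       [ 2.98141662e-04, -2.14340511e-03, -9.99997658e-01]]), 'ft_force': array([0.33021722, 0.40213556, 0.26908615]), 'torque': array([-0.01272138,  0.00842758, -0.02063525]), 'grip_force': 0.0, 'gripper_width': 0.08550629218621812}
```

View pics/a_top.png

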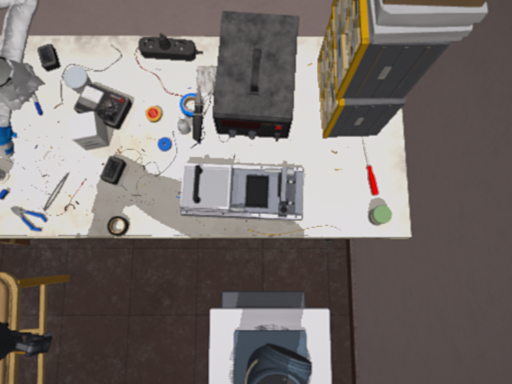

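View pics/a_side.png

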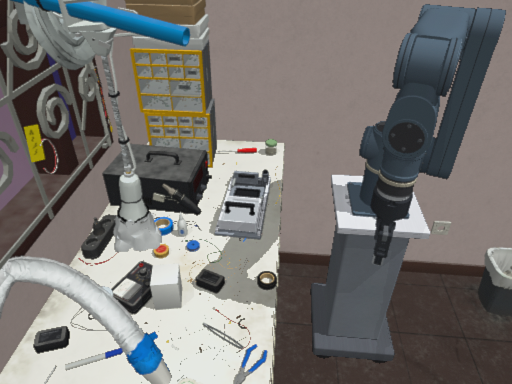

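The top view shows the station at about u 180–303, v 160–218. The guard is open on the left with its bar at (197,185), and the pocket is at (257,190). The adapter is at (113,169), the tape at (118,225), the jar at (380,213) and the driver at (372,180). Next I'll measure the poses.

```bash
cat >> h.py <<'E'
def darkrect(d,box,h,thr=60,lo=None,hi=None):
    """largest dark blob in box; its contour cast on plane z=h -> minAreaRect in world"""
    x0,y0,x1,y1=box;im=d["image"].max(2);m=np.zeros(im.shape,np.uint8)
    m[y0:y1,x0:x1]=(im[y0:y1,x0:x1]<thr)*255
    if lo is not None:
        z=cloud(d)[...,2]; m[~((z>lo)&(z<hi))]=0
    c=max(cv2.findContours(m,cv2.RETR_EXTERNAL,cv2.CHAIN_APPROX_NONE)[0],key=cv2.contourArea)
    w=ray(d,c[:,0],h)[:,:2]
    return c,cv2.minAreaRect((w*1000).astype(np.float32))
E
python3 - <<'E'
from h import *
o=pickle.load(open("a.pkl","rb"));T,S=o["top"],o["side"]
for nm,d,b,h,lo,hi in [("ad",T,(95,145,135,190),.028,.02,.036),("ad",S,(190,262,230,298),.028,.02,.036),
  ("nest",T,(240,170,275,212),.015,None,None),("nest",T,(240,170,275,212),.023,None,None),
  ("bar",T,(188,160,206,208),.101,.09,.11),("bar",S,(215,195,262,220),.101,.085,.11)]:
    try:
        c,r=darkrect(d,b,h,60,lo,hi); print(nm,h,cv2.boundingRect(c),r)
    except Exception as e: print(nm,e)
w=cloud(T)
for p in [(113,169),(197,185),(257,190),(215,190),(183,190),(235,200),(300,190),(288,200)]: print(p,np.round(w[p[1],p[0]]*1000,1))
a=cv2.resize(T["image"][140:240,85:315,::-1],None,fx=3.4,fy=3.4,interpolation=2)
cv2.imwrite("pics/c1.png",a)
a=cv2.resize(S["image"][160:300,190:280,::-1],None,fx=4.2,fy=4.2,interpolation=2)
cv2.imwrite("pics/c2.png",a)
E
```

```text
ad 0.028 (105, 159, 15, 19) ((530.6477661132812, 438.5289001464844), (30.756872177124023, 49.76451110839844), 71.06354522705078)
ad 0.028 (196, 271, 28, 18) ((524.7819213867188, 447.52447509765625), (45.39487838745117, 68.20673370361328), 68.80448913574219)
nest 0.015 (245, 176, 23, 32) ((469.8858642578125, 33.41012191772461), (60.154964447021484, 88.60610961914062), 86.99893188476562)
nest 0.023 (245, 176, 23, 32) ((468.2176513671875, 33.50007247924805), (59.717018127441406, 87.9610824584961), 86.99890899658203)
bar 0.101 (194, 166, 6, 35) ((472.85174560546875, 189.84088134765625), (9.619966506958008, 90.42594909667969), 87.39344024658203)
bar 0.101 (226, 202, 28, 8) ((471.87554931640625, 204.7510223388672), (24.64728355407715, 87.75183868408203), 84.87532806396484)
(113, 169) [528.8 433.4  28.5]
(197, 185) [nan nan nan]
(257, 190) [472.6  32.1  13.6]
(215, 190) [462.3 145.1  61.9]
(183, 190) [462.  230.5  62.9]
(235, 200) [444.2  93.5  12.9]
(300, 190) [473.4 -88.9  10.9]
(288, 200) [443.  -53.8  20.4]
```

View pics/c1.png

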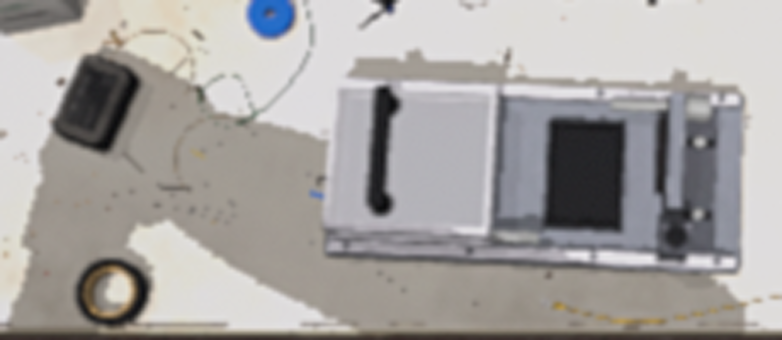

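View pics/c2.png

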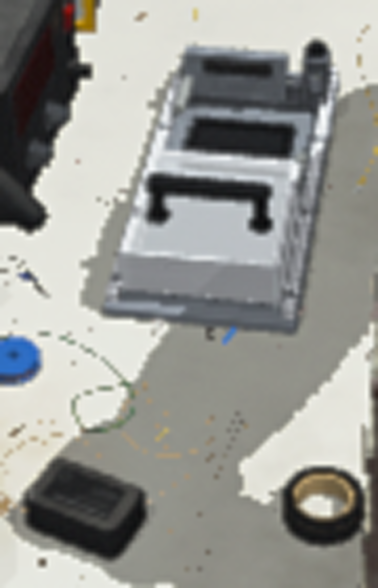

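The crops show the dark adapter tilted about 20° at (95,100) in the c1 crop. The black pocket, outer walls included, spans (548–623, 120–228) in the same crop. The bar handle is clear of everything, with its posts at its ends. I'll refine the adapter from its top-face depth points and the station yaw from the plate's long edges.

```bash
python3 - <<'E'
from h import *
o=pickle.load(open("a.pkl","rb"));T,S=o["top"],o["side"]
def rect(w,m): return cv2.minAreaRect((w[m][:,:2]*1000).astype(np.float32))
for n,d,thr in [("T",T,90),("S",S,90),("T",T,70),("S",S,70)]:
    w=cloud(d); dark=d["image"].max(2)<thr
    reg=lambda x0,x1,y0,y1,z0,z1:(w[...,0]>x0)&(w[...,0]<x1)&(w[...,1]>y0)&(w[...,1]<y1)&(w[...,2]>z0)&(w[...,2]<z1)
    m=reg(.46,.60,.37,.50,.022,.034); r=rect(w,m)
    print(n,"ad z",m.sum(),r,w[m].mean(0)*1000)
    m=reg(.46,.60,.37,.50,.005,.034)&dark;print("  ad all",m.sum(),rect(w,m))
    m=reg(.40,.53,-.02,.08,.0,.035)&dark;print("  nest",m.sum(),rect(w,m),w[m].mean(0)*1000)
    m=reg(.40,.53,.1,.26,.055,.07);print("  hood",m.sum(),rect(w,m))
    m=reg(.35,.58,-.13,.3,.006,.12);print("  station",m.sum(),rect(w,m))
E
```

```text
T ad z 423 ((543.6513061523438, 462.61029052734375), (112.56385040283203, 76.31905364990234), 58.493473052978516) [528.95458685 438.50149025  27.85243032]
  ad all 449 ((527.9432983398438, 435.5989685058594), (44.31925964355469, 73.10643005371094), 70.57117462158203)
  nest 716 ((469.8546447753906, 33.02592468261719), (63.75544738769531, 93.17929077148438), 85.50560760498047) [469.07740352  33.05339793  17.19684637]
  hood 1873 ((472.2574157714844, 172.37677001953125), (130.85568237304688, 118.82715606689453), 87.7647933959961)
  station 6456 ((459.4205017089844, 79.78860473632812), (218.2943878173828, 426.9696350097656), 2.3359150886535645)
S ad z 349 ((526.4093017578125, 441.9042053222656), (46.430789947509766, 72.07080841064453), 71.27977752685547) [526.12052644 443.71291494  26.77568418]
  ad all 455 ((525.9449462890625, 442.8584899902344), (47.20960235595703, 71.07282257080078), 68.85789489746094)
  nest 198 ((456.8819885253906, 28.116107940673828), (54.72444152832031, 108.8554458618164), 80.11167907714844) [466.14591737  21.00431698  16.2973529 ]
  hood 773 ((471.1428527832031,
[... 798 characters left out ...]
43878173828, 426.9696350097656), 2.3359150886535645)
S ad z 349 ((526.4093017578125, 441.9042053222656), (46.430789947509766, 72.07080841064453), 71.27977752685547) [526.12052644 443.71291494  26.77568418]
  ad all 387 ((525.3638916015625, 443.9470520019531), (45.598243713378906, 69.20375061035156), 68.85789489746094)
  nest 179 ((466.34326171875, 24.288251876831055), (45.632686614990234, 89.61738586425781), 89.32369995117188) [466.41663787  20.58954027  16.00907319]
  hood 773 ((471.1428527832031, 172.7284698486328), (137.98558044433594, 119.91515350341797), 88.67581176757812)
  station 2759 ((467.51837158203125, 78.47051239013672), (339.722412109375, 148.05056762695312), 87.62679290771484)
```

The station fits well in the side view: a 340×148 rectangle with yaw about −2.4°. The two cameras disagree by about 5 mm in y, so I'll grasp at the mean position and re-measure the adapter in hand over the nest.

```bash
cat >> h.py <<'E'
def Rd(deg):
    a=np.radians(deg);c,s=np.cos(a),np.sin(a)
    return np.array([[-s,c,0],[c,s,0],[0,0,-1.]])
def st(t=""):
    s=sense();print(t,round(s["time"],2),np.round(s["ee_pos"]*1000,1),"w",round(s["gripper_width"]*1000,1),"g",round(s["grip_force"],1),"F",np.round(s["ft_force"],1));return s
E
python3 - <<'E'
from h import *
R=Rd(70)
move_ptp([.527,.439,.11],R); move_linear([.527,.439,.031],rate=.1); st("down")
close(40); st("closed")
move_linear([.527,.439,.20],rate=.2); st("up")
N=[.467,.036]
move_ptp([*N,.20],Rd(87.6)); move_linear([*N,.10],rate=.12); dwell(.3); st("over")
o=grab("b")
a=cv2.resize(o["side"]["image"][140:250,190:290,::-1],None,fx=5,fy=5,interpolation=2)
b=cv2.resize(o["top"]["image"][150:240,170:270+50,::-1],None,fx=2,fy=2,interpolation=2)
cv2.imwrite("pics/b2.png",a)
E
```

```text
down 2.64 [527.6 439.4  31.9] w 85.3 g 0.0 F [-0.4  0.7 -0.1]
closed 3.08 [527.7 439.5  32.2] w 46.8 g 44.1 F [-0.1  0.2  3.1]
up 4.08 [526.2 438.5 197.7] w 47.1 g 43.6 F [ 0.3 -0.6 -3.7]
over 6.87 [467.5  36.  100.7] w 47.5 g 43.6 F [ 1.2 -0.3 -2.2]
```

View pics/b2.png

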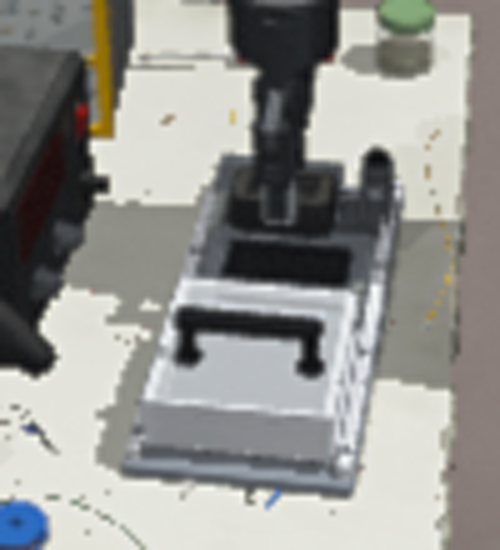

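The crop shows the adapter held level over the pocket, at about u 228–335 and v 165–230. The pocket is in front of it at (225–350, 245–280). Now I'll measure the two relative to each other within the same view.

```bash
python3 - <<'E'
from h import *
o=pickle.load(open("b.pkl","rb"));a=pickle.load(open("a.pkl","rb"))
def ext(w,m,t):
    p=w[m]*1000; yaw=np.radians(-2.4);q=p[:,:2]@np.array([[np.cos(yaw),-np.sin(yaw)],[np.sin(yaw),np.cos(yaw)]])  # station-aligned
    if len(p)<5: print(t,len(p));return
    lo,hi=np.percentile(q,[1,99],axis=0);c=(lo+hi)/2
    w0=np.array([[np.cos(yaw),-np.sin(yaw)],[np.sin(yaw),np.cos(yaw)]])@c
    print(t,len(p),"ext",np.round(hi-lo,1),"ctr",np.round(w0,1),"z",np.round(np.percentile(p[:,2],[2,98]),1))
for n in("side","top"):
    d=o[n];w=cloud(d);dark=d["image"].max(2)<75
    reg=lambda x0,x1,y0,y1,z0,z1:(w[...,0]>x0)&(w[...,0]<x1)&(w[...,1]>y0)&(w[...,1]<y1)&(w[...,2]>z0)&(w[...,2]<z1)
    ext(w,reg(.40,.53,-.02,.10,.062,.096),n+" held z.062-.096")
    ext(w,reg(.40,.53,-.02,.10,.092,.104),n+" held top")
    ext(w,reg(.40,.53,.05,.075,.062,.096),n+" held face")
    m=reg(.40,.53,-.03,.08,.018,.030); ext(w,m&dark,n+" wall tops")
    w=cloud(a[n]);dark=a[n]["image"].max(2)<75
    ext(w,reg(.40,.53,-.03,.08,.0185,.030)&dark,n+" wall tops before")
    ext(w,reg(.40,.53,-.03,.08,.0,.030)&dark,n+" nest before")
# silhouettes by colour: row/col extents of pocket and adapter in side
d=o["side"]["image"]; g=d.max(2)
for v in range(170,200,2): print(v,''.join('#' if x<45 else '+' if x<75 else '-' if x<110 else '.' for x in g[v,225:275]))
E
```

```text
side held z.062-.096 181 ext [70.2 56.4] ctr [465.5  41.3] z [68.3 95.7]
side held top 123 ext [69.9 62.3] ctr [467.   42.6] z [ 92.4 103.4]
side held face 126 ext [69.3 19.5] ctr [466.2  61.2] z [67.2 95. ]
side wall tops 71 ext [108.1  73.5] ctr [459.    7.3] z [18.4 27. ]
side wall tops before 68 ext [102.3  79.6] ctr [458.4   8.3] z [18.6 26.2]
side nest before 223 ext [100.7  76.6] ctr [458.8   7.3] z [11.1 24.9]
top held z.062-.096 0
top held top 0
top held face 0
top wall tops 0
top wall tops before 195 ext [89.6 61.1] ctr [468.5  33.2] z [18.6 26.5]
top nest before 695 ext [88.  60.3] ctr [468.6  33.1] z [11.3 25.8]
170 ................+########+.............+#+........
172 ..........------##########-...........+####.......
174 .........---++++########++++++++-....-+++++-......
176 ........---++++########++####++++....-+++++-......
178 ........---++++++-+###+-++##+++#++---+---++-......
180 .........-+######++###+-+++++++#+++++++++++-......
182 .........-+######++###+-+#######+++++++++++.-.....
184 ........-++#######---+-+########+++++++++--.-.....
186 ......-------+++++++###########++++++++++...-.....
188 ......-----+#####++++++++++-------------...--.....
190 .....-----+########################+----...-......
192 .....-----#########################+----..--......
194 .....----+#########################----...--......
196 .................------+++########+-......-.......
198 .....................................-....-.......
```

```bash
python3 - <<'E'
from h import *
o=pickle.load(open("b.pkl","rb"));d=o["side"];w=cloud(d)*1000
for r in(179,181,183,185,186):
    print(r,[tuple(int(round(t)) for t in w[r,c]) for c in(233,234,235,236,238,240,242,252,254,256,257,258,259)])
print("pocket rows, cast z=23")
g=d["image"].max(2)
for r in (190,192,194): 
    print(r,np.round(ray(d,[[234.5,r],[259.7,r]],.023)*1000,1)[:,:2].tolist())
print("rows at col 247",[(r,int(g[r,247]),int(g[r,240]),np.round(ray(d,[[247,r]],.023)[0]*1000,0)[:2].tolist()) for r in range(184,200)])
E
```

```text
179 [(524, -29, 37), (518, -20, 43), (517, -33, 35), (500, 56, 96), (494, 55, 96), (487, 55, 97), (478, 69, 107), (446, 48, 94), (439, 50, 96), (432, 46, 94), (430, 23, 78), (431, -43, 33), (429, -62, 20)]
181 [(521, -11, 40), (518, -15, 38), (517, -35, 24), (500, 59, 90), (493, 60, 91), (486, 59, 91), (479, 61, 92), (445, 57, 92), (438, 57, 93), (431, 50, 88), (430, 26, 72), (431, -36, 29), (427, -45, 23)]
183 [(519, 4, 42), (516, 1, 40), (516, -29, 19), (500, 59, 81), (493, 60, 82), (486, 60, 83), (479, 66, 88), (445, 60, 86), (438, 59, 86), (432, 47, 78), (434, -28, 25), (430, -34, 21), (427, -36, 20)]
185 [(518, 13, 39), (520, -25, 12), (516, -26, 11), (501, 57, 71), (493, 63, 76), (487, 57, 73), (480, 59, 74), (444, 61, 78), (438, 56, 75), (431, 54, 74), (433, -26, 18), (430, -32, 14), (426, -29, 16)]
186 [(518, 13, 35), (519, -19, 12), (515, -20, 11), (511, -16, 14), (494, 55, 66), (487, 57, 68), (479, 60, 71), (444, 61, 74), (437, 62, 75), (437, -28, 11), (433, -24, 14), (430, -29, 11), (426, -27, 13)]
pocket rows, cast z=23
190 [[511.8, 21.2], [420.4, 12.0]]
192 [[510.2, 33.4], [419.5, 24.3]]
194 [[508.6, 45.4], [418.5, 36.3]]
rows at col 247 [(184, 96, 24, [470.0, -21.0]), (185, 39, 27, [470.0, -15.0]), (186, 36, 55, [469.0, -8.0]), (187, 72, 97, [468.0, -2.0]), (188, 59, 42, [468.0, 4.0]), (189, 29, 24, [467.0, 10.0]), (190, 22, 25, [466.0, 17.0]), (191, 26, 26, [466.0, 23.0]), (192, 24, 27, [465.0, 29.0]), (193, 24, 26, [465.0, 35.0]), (194, 23, 23, [464.0, 41.0]), (195, 26, 41, [463.0, 47.0]), (196, 86, 119, [463.0, 53.0]), (197, 192, 225, [462.0, 59.0]), (198, 210, 206, [462.0, 64.0]), (199, 202, 180, [461.0, 70.0])]
```

```bash
python3 - <<'E'
from h import *
a=pickle.load(open("a.pkl","rb"));S,T=a["side"],a["top"]
def edges(d,p,q,h,t):
    """gradient extrema along pixel line p->q, cast on plane h"""
    n=int(np.hypot(*(np.array(q)-p))*8);L=np.linspace(p,q,n).astype(np.float32)
    g=cv2.GaussianBlur(d["image"].max(2).astype(np.float32),(0,0),.6)
    v=cv2.remap(g,L[None,:,0],L[None,:,1],cv2.INTER_LINEAR)[0];dv=np.gradient(v)*8
    i=[k for k in range(2,n-2) if abs(dv[k])>10 and abs(dv[k])==max(abs(dv[max(0,k-8):k+9]))]
    print(t,[(np.round(L[k],1).tolist(),int(dv[k]),np.round(ray(d,[L[k]],h)[0,:2]*1000,1).tolist()) for k in i])
for c in(242,247,252): edges(S,(c,170),(c,202),.023,"S pocket y z23")
for c in(242,247,252): edges(S,(c+2,162),(c,202),.012,"S plate far z12") if c==247 else None
edges(S,(229,192),(268,192),.023,"S pocket x")
for r in(184,190,198): edges(T,(230,r),(310,r+1),.023,"T pocket y")
edges(T,(256,165),(256,225),.023,"T pocket x")
edges(T,(265,150),(265,228),.012,"T plate x")
for r in(184,200): edges(T,(172,r),(312,r),.0,"T plate ends z0")
# adapter in top: z-limited depth
w=cloud(T)*1000;g=T["image"].max(2)
m=(abs(w[...,0]-530)<70)&(abs(w[...,1]-440)<60)&(abs(w[...,2]-28)<3)&(g<95)
r=cv2.minAreaRect(w[m][:,:2].astype(np.float32));print("T ad",m.sum(),r)
w=cloud(S)*1000;g=S["image"].max(2)
m=(abs(w[...,0]-530)<70)&(abs(w[...,1]-440)<60)&(abs(w[...,2]-28)<3)&(g<95)
r=cv2.minAreaRect(w[m][:,:2].astype(np.float32));print("S ad",m.sum(),r)
E
```

```text
S pocket y z23 [([242.0, 172.39999389648438], -55, [497.7, -97.0]), ([242.0, 172.60000610351562], -55, [497.5, -95.2]), ([242.0, 172.8000030517578], -55, [497.4, -94.3]), ([242.0, 177.39999389648438], 27, [493.8, -62.6]), ([242.0, 182.6999969482422], -14, [489.8, -27.8]), ([242.0, 185.3000030517578], 45, [487.9, -10.9]), ([242.0, 185.39999389648438], 45, [487.8, -10.1]), ([242.0, 185.60000610351562], 45, [487.7, -9.3]), ([242.0, 185.8000030517578], 45, [487.5, -7.7]), ([242.0, 187.39999389648438], -61, [486.4, 2.6]), ([242.0, 196.39999389648438], 86, [480.2, 56.6]), ([242.0, 196.5], 86, [480.1, 57.4]), ([242.0, 196.60000610351562], 86, [480.1, 58.1]), ([242.0, 198.5], -18, [478.8, 69.1]), ([242.0, 201.1999969482422], -45, [477.0, 84.9]), ([242.0, 201.60000610351562], -45, [476.8, 87.0]), ([242.0, 201.6999969482422], -45, [476.7, 87.7])]
S pocket y z23 [([247.0, 171.8000030517578], -37, [478.8, -103.3]), ([247.0, 173.89999389648438], -49, [477.3, -88.5]), ([247.0, 177.1999969482422], 31, [475.0, -66.2]), ([247.0, 177.5], 31, [474.7, -63.6]), ([247.0, 177.6999969482422], 31, [474.6, -6
[... 11560 characters left out ...]
00061035156, 200.0], 20, [446.7, -37.6]), ([285.20001220703125, 200.0], -31, [446.7, -47.8]), ([285.6000061035156, 200.0], -31, [446.7, -48.9]), ([288.3999938964844, 200.0], 14, [446.7, -56.6]), ([294.3999938964844, 200.0], 20, [446.8, -73.6]), ([302.3999938964844, 200.0], 35, [446.8, -96.3]), ([302.5, 200.0], 35, [446.8, -96.6]), ([302.6000061035156, 200.0], 35, [446.8, -97.0]), ([302.70001220703125, 200.0], 35, [446.8, -97.3]), ([302.8999938964844, 200.0], 35, [446.8, -97.7])]
T ad 319 ((528.1616821289062, 436.603759765625), (43.01910400390625, 72.83306884765625), 69.5575942993164)
S ad 274 ((526.2605590820312, 442.65069580078125), (45.11221694946289, 69.65023040771484), 71.27976989746094)
```

Measured in one camera, the side view puts the held adapter's x within 0.2 mm of the nest. It gives a nest y of about 38.5, and the top view is offset by about −5 mm in y for both objects. I'll make a guarded descent at y = 38.

```bash
python3 - <<'E'
from h import *
x,y=.4670,.0380
move_linear([x,y,.060],rate=.08); dwell(.2); f0=sense()["ft_force"]
z=.060
while z>.0465:
    z-=.0015; move_linear([x,y,z],rate=.03); s=sense(); df=s["ft_force"]-f0
    print(round(s["time"],2),round(z,4),np.round(s["ee_pos"]*1000,1),np.round(df,1))
    if abs(df[2])>5 or np.hypot(*df[:2])>8: break
E
```

```text
8.07 0.0585 [467.   38.   58.6] [-0.5 -0.2  0.5]
8.32 0.057 [466.8  38.   56.8] [-0.8 -0.2  0.6]
8.57 0.0555 [466.9  38.   55.3] [-1.2 -1.1  0.5]
8.82 0.054 [467.1  38.   55. ] [-3.8 -0.4  7.4]
```

```bash
python3 - <<'E'
from h import *
s1=sense(); move_linear([.467,.038,.060],rate=.05); dwell(.2); s0=sense()
print(np.round(s1["ft_force"]-s0["ft_force"],2),np.round(s1["torque"]-s0["torque"],3),s0["ee_pos"],np.round(s0["orientation"],3))
g=get_image("side");pickle.dump(g,open("c.pkl","wb"))
cv2.imwrite("pics/c3.png",cv2.resize(g["image"][165:215,215:275,::-1],None,fx=10,fy=10,interpolation=2))
E
```

```text
[-3.09  0.4   6.92] [0.091 0.573 0.086] [0.46671352 0.03800607 0.05952293] [[-0.999  0.042 -0.001]
 [ 0.042  0.999  0.   ]
 [ 0.001  0.    -1.   ]]
```

View pics/c3.png

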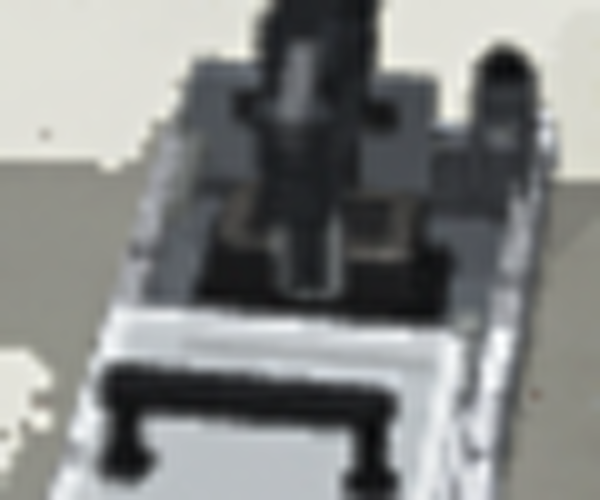

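The crop shows the adapter over the pocket, its top spanning u 222–420 (brown edge reflections) with the pocket's dark outline at u 195–452. The contact moment suggests an x-end conflict, so I'll quantify it.

```bash
python3 - <<'E'
from h import *
d=pickle.load(open("c.pkl","rb"));w=cloud(d)*1000;I=d["image"]
m=(abs(w[...,0]-467)<60)&(abs(w[...,1]-62)<7)&(w[...,2]>27)&(w[...,2]<58)
for r in range(180,196):
    c=np.where(m[r])[0]
    if len(c): print(r,c.min()-.5,c.max()+.5,np.round(w[r,c.min()],0),np.round(w[r,c.max()],0), "mid y",np.round(np.median(w[r,c,1]),1))
K=d["camera_matrix"]
def onY(u,v,Y):
    r=np.array(d["orientation"])@np.array([(u-K[0,2])/K[0,0],(v-K[1,2])/K[1,1],1]);p=np.array(d["position"]);return (p+r*(Y-p[1])/r[1])*1000
g=I.max(2)
for v in range(182,192,1): print(v,g[v,232:264].tolist())
print(onY(236.5,187,.062),onY(256.7,187,.062))
E
```

```text
189 238.5 249.5 [491.  57.  55.] [455.  56.  57.] mid y 56.3
190 235.5 255.5 [501.  56.  49.] [434.  57.  54.] mid y 57.1
191 235.5 255.5 [501.  62.  49.] [434.  55.  49.] mid y 59.8
192 235.5 255.5 [501.  63.  45.] [434.  59.  47.] mid y 62.0
193 235.5 255.5 [501.  58.  37.] [434.  60.  44.] mid y 61.6
194 235.5 255.5 [501.  58.  33.] [434.  58.  38.] mid y 63.5
195 236.5 255.5 [498.  61.  31.] [433.  64.  38.] mid y 61.0
182 [129, 114, 88, 74, 74, 76, 80, 81, 71, 43, 34, 35, 36, 34, 33, 34, 40, 35, 37, 75, 82, 83, 84, 84, 84, 83, 59, 59, 60, 56, 60, 57]
183 [117, 107, 75, 58, 55, 55, 57, 64, 59, 40, 37, 42, 39, 39, 35, 34, 40, 39, 41, 68, 76, 81, 81, 81, 82, 82, 59, 58, 62, 57, 60, 56]
184 [118, 101, 74, 68, 66, 55, 65, 69, 52, 36, 35, 39, 40, 40, 36, 34, 40, 47, 50, 60, 63, 65, 66, 63, 64, 65, 60, 61, 60, 56, 54, 57]
185 [101, 93, 84, 91, 88, 69, 73, 72, 48, 35, 38, 40, 39, 39, 39, 34, 46, 37, 37, 40, 38, 39, 57, 63, 54, 43, 52, 55, 56, 53, 52, 53]
186 [94, 94, 92, 92, 75, 65, 73, 65, 42, 34, 36, 40, 38, 39, 36, 37, 63, 43, 39, 40, 41, 42, 62, 65, 47, 45, 65, 68, 66, 62, 63, 61]
187 [92, 99, 94, 89, 57, 68, 72, 55, 37, 39, 53, 52, 37, 35, 32, 44, 87, 53, 39, 40, 37, 43, 62, 66, 42, 54, 86, 91, 90, 89, 90, 88]
188 [99, 95, 92, 78, 48, 63, 68, 61, 48, 53, 81, 72, 44, 38, 36, 58, 102, 62, 46, 44, 42, 50, 64, 69, 39, 53, 85, 89, 91, 91, 90, 90]
189 [100, 102, 95, 75, 41, 39, 53, 55, 53, 63, 92, 77, 45, 38, 37, 60, 103, 67, 64, 63, 60, 68, 75, 65, 33, 37, 57, 61, 85, 90, 91, 89]
190 [101, 104, 102, 62, 32, 28, 31, 31, 30, 36, 67, 70, 46, 38, 36, 58, 102, 72, 77, 84, 85, 99, 92, 70, 36, 21, 26, 34, 68, 88, 90, 89]
191 [103, 103, 101, 54, 29, 25, 27, 27, 27, 30, 49, 69, 46, 35, 36, 58, 102, 59, 38, 39, 41, 46, 44, 39, 24, 19, 23, 28, 58, 87, 91, 89]
[498.55013791  62.          66.53856413] [427.83064771  62.          71.60924151]
```

The contact is centred on the tool and comes at TCP z = 55 (walls at 23 mm). That means the fingertips, not the adapter, hit the pocket walls: they swing to about 32 mm ahead when gripping. I'll set the adapter back on the bench, regrip about 12 mm higher and retry.

```bash
cat > place.py <<'E'
from h import *
import sys
def descend(x,y,z,zmin,fmax=5):
    dwell(.2); f0=sense()["ft_force"]
    while z>zmin:
        z-=.0015; move_linear([x,y,z],rate=.03); s=sense(); df=s["ft_force"]-f0
        if abs(df[2])>fmax or np.hypot(*df[:2])>10: break
    print(round(s["time"],2),"z",round(z,4),np.round(s["ee_pos"]*1000,1),"dF",np.round(df,1)); return z
E
python3 - <<'E'
from place import *
move_linear([.467,.038,.19],rate=.2)
move_ptp([.527,.439,.10],Rd(70)); move_linear([.527,.439,.038],rate=.1)
descend(.527,.439,.038,.030,3); open_gripper(); st("rel")
move_linear([.527,.439,.0445],rate=.05); close(40); st("grip")
move_linear([.527,.439,.20],rate=.2)
move_ptp([.467,.038,.19],Rd(87.6)); move_linear([.467,.038,.072],rate=.12)
descend(.467,.038,.072,.0575)
E
```

```text
13.88 z 0.0305 [527.2 439.2  32.2] dF [-1.6 -2.3  7.8]
rel 14.35 [526.9 438.9  30.1] w 85.5 g 0.0 F [ 0.5 -0.3  0.8]
grip 15.55 [528.3 439.3  47.2] w 0.1 g 3.4 F [-0.  -1.   7.1]
21.81 z 0.057 [466.9  38.   56.9] dF [-0.4  0.6 -0.6]
```

The regrip closed on nothing (width 0.1). The pads slid over the top, so the tips really are about 14 mm ahead at this width and the earlier contact was the adapter on a wall. The adapter now lies at a known release spot, which lets me calibrate the camera bias.

```bash
python3 - <<'E'
from place import *
o=grab("e")
for n in o:
    d=o[n];w=cloud(d)*1000;g=d["image"].max(2)
    m=(abs(w[...,0]-530)<70)&(abs(w[...,1]-440)<60)&(abs(w[...,2]-28)<3)&(g<95)
    r=cv2.minAreaRect(w[m][:,:2].astype(np.float32));print(n,m.sum(),np.round(r[0],1),np.round(r[1],1),round(r[2],1))
    h=w[m];print(np.round(np.median(h,0),1))
a=cv2.resize(o["top"]["image"][140:240,85:315,::-1],None,fx=3.4,fy=3.4,interpolation=2)
cv2.imwrite("pics/e1.png",a)
E
```

```text
top 246 [527.6 434.7] [42.1 72.4] 70.1
[528.7 434.7  28. ]
side 192 [525.  442.8] [42.5 67.9] 66.4
[526.7 442.8  27.3]
```

View pics/e1.png

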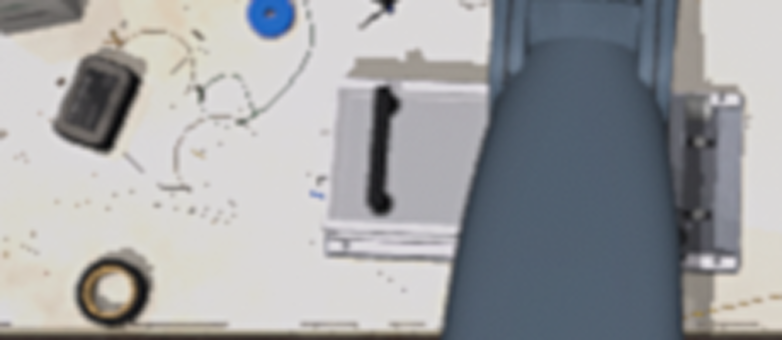

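The adapter still lies flat at (95,100) in the crop, at the release spot. Comparing it with the release TCP gives y biases of about −4 mm (top) and +2.6 mm (side), so the nest is near (467.5, 36.8). I'll regrip at z 29 mm and retry, with a small offset search if a wall is felt.

```bash
python3 - <<'E'
from place import *
move_linear([.467,.038,.18],rate=.25); 
move_ptp([.527,.4395,.10],Rd(70)) if False else None
open_gripper(); move_ptp([.527,.4395,.085],Rd(70)); move_linear([.527,.4395,.028],rate=.12); st("dn")
close(40); s=st("grip")
if s["gripper_width"]<.04: raise SystemExit
move_linear([.527,.4395,.19],rate=.25)
x,y=.468,.0370
move_ptp([x,y,.17],Rd(87.6)); move_linear([x,y,.0555],rate=.12); dwell(.25); b=sense()
for dx,dy in [(0,0),(.0015,0),(-.002,0),(0,-.002),(.0015,-.002)]:
    if dx or dy: move_linear([x+dx,y+dy,.0555],rate=.03)
    for z in(.053,.0515,.0500,.0485,.047,.0455,.044,.043):
        move_linear([x+dx,y+dy,z],rate=.03); s=sense(); f=s["ft_force"]-b["ft_force"]
        if f[2]>5 or np.hypot(f[0],f[1])>8: break
    print(round(s["time"],2),(dx,dy),np.round(s["ee_pos"]*1000,1),np.round(f,1),np.round(s["torque"]-b["torque"],2))
    if s["ee_pos"][2]<.047: print("seated"); break
E
```

```text
dn 25.5 [527.4 439.2  28.4] w 85.4 g 0.0 F [-1.   0.1 -0. ]
grip 25.94 [527.8 440.   29.6] w 47.1 g 44.4 F [-1.3 -0.   4. ]
31.61 (0, 0) [468.4  37.   44.5] [-2.5 -1.2  9.8] [ 0.09  0.62 -0.01]
seated
```

The adapter seated at TCP z 44.5, which is the floor height. Release, close the gripper, go behind the handle, and check the pocket.

```bash
python3 - <<'E'
from place import *
open_gripper(); s=st("rel"); p=s["ee_pos"]
move_linear([p[0],p[1],.15],rate=.2); close(40)
move_ptp([.4755,.232,.15],Rd(87.6)); move_linear([.4755,.232,.094],rate=.12); st("ready")
o=grab("f")
d=o["top"];w=cloud(d)*1000
m=(abs(w[...,0]-468)<60)&(abs(w[...,1]-35)<50)&(w[...,2]>34)&(w[...,2]<55)
q=w[m];print(m.sum(),np.round(cv2.minAreaRect(q[:,:2].astype(np.float32)),1) if False else cv2.minAreaRect(q[:,:2].astype(np.float32)),np.round(np.percentile(q[:,2],[5,50,95]),1))
A=np.c_[q[:,:2]-q[:,:2].mean(0),np.ones(len(q))];print("slopes",np.linalg.lstsq(A,q[:,2],rcond=None)[0])
a=cv2.resize(d["image"][150:230,165:315,::-1],None,fx=3,fy=3,interpolation=2)
b=cv2.resize(o["side"]["image"][150:230,205:285,::-1],None,fx=3,fy=3,interpolation=2)
cv2.imwrite("pics/f1.png",np.hstack([a,b]))
E
```

```text
rel 32.08 [467.9  37.   42.8] w 85.4 g 0.0 F [-0.  -0.1 -0.3]
ready 34.94 [475.8 231.3  94.3] w -0.2 g 0.0 F [ 0.9 -0.2  0.1]
505 ((468.5067138671875, 37.278690338134766), (61.878700256347656, 145.65850830078125), 69.18444061279297) [38.1 43.2 46.7]
slopes [-1.35650414e-02  2.56725109e-02  4.28603957e+01]
```

View pics/f1.png

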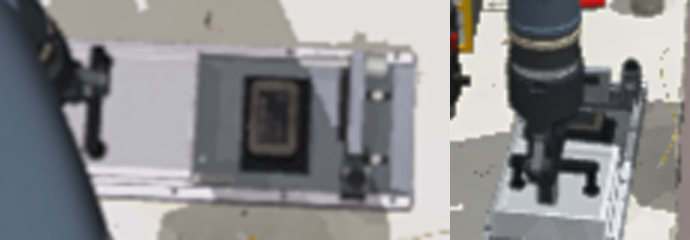

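The adapter lies square and flat in the pocket, with its top at 43 mm (crop centre (275,118)). The shut fingers stand behind the bar, between the posts. Now the force-guarded push.

```bash
cat > push.py <<'E'
from h import *
d=-np.array([.0419,.9991,0]); P=np.array([.4745,.232,.094]); 
move_linear(P,rate=.1); dwell(.2); f0=sense()["ft_force"]
def rd():
    s=sense(); return s,float((s["ft_force"]-f0)@-d)
a=0;log=[];pk=0;clk=False;first=None
while a<.19:
    s,F=rd()
    if first is None:
        if F>1.2: first=a; print("contact",round(a,4)); 
        step=.003
    elif a-first<.075: step=.0375 if F<5 else .003
    else:
        pk=max(pk,F)
        if not clk and pk>9 and F<pk-3.5: clk=True;print("click at",round(a,4),"peak",round(pk,1))
        step=.0005 if (clk or F>12) else .0008 if F>8 else .003
    log.append((round(a*1000,1),round(F,1)))
    if F>=17.3: print("stop");break
    if s["time"]>56.5: print("time");break
    a+=step; move_linear(P+d*a,rate=.05 if step>.01 else .03)
s,F=rd();print(log[-45:],round(s["time"],2),round(F,1),clk,s["ee_pos"])
E
python3 push.py
```

```text
contact 0.024
click at 0.1418 peak 12.5
stop
[(120.0, 4.8), (123.0, 4.2), (126.0, 6.0), (129.0, 6.0), (132.0, 8.4), (132.8, 10.1), (133.6, 11.3), (134.4, 10.7), (135.2, 11.2), (136.0, 10.3), (136.8, 11.0), (137.6, 11.4), (138.4, 11.4), (139.2, 11.8), (140.0, 12.1), (140.5, 12.5), (141.0, 11.4), (141.8, 7.2), (142.3, 7.1), (142.8, 6.2), (143.3, 5.4), (143.8, 3.1), (144.3, 1.2), (144.8, 0.1), (145.3, 1.5), (145.8, 2.1), (146.3, 5.2), (146.8, 6.2), (147.3, 6.0), (147.8, 6.4), (148.3, 7.0), (148.8, 7.2), (149.3, 6.7), (149.8, 8.7), (150.3, 9.9), (150.8, 10.9), (151.3, 11.7), (151.8, 13.0), (152.3, 13.0), (152.8, 13.5), (153.3, 14.3), (153.8, 16.1), (154.3, 16.8), (154.8, 16.9), (155.3, 18.5)] 52.04 18.5 True [0.46820094 0.08285246 0.0942283 ]
```

The force peaked at 12.5 N, dropped sharply (the click), then rose on the buffer to 18.5 N. Back off and check that the guard holds.

```bash
python3 - <<'E'
from h import *
p=sense()["ee_pos"]
move_linear([p[0]+.002,p[1]+.05,.094],rate=.12); move_linear([p[0]+.002,p[1]+.05,.2],rate=.25); s=st("clear")
o=grab("g")
a=cv2.resize(o["top"]["image"][150:230,165:315,::-1],None,fx=3,fy=3,interpolation=2)
b=cv2.resize(o["side"]["image"][150:230,205:285,::-1],None,fx=3,fy=3,interpolation=2)
cv2.imwrite("pics/g1.png",np.hstack([a,b]))
w=cloud(o["side"])*1000
m=(w[...,2]>86)&(w[...,2]<106)&(abs(w[...,0]-468)<60)&(w[...,1]<120)&(w[...,1]>0)&(o["side"]["image"].max(2)<75)
print(m.sum(),np.round(np.percentile(w[m],[5,50,95],axis=0),0))
E
```

```text
clear 53.23 [470.7 132.1 200.9] w 0.1 g 0.0 F [ 0.4 -0.1 -1. ]
104 [[426.  65.  90.]
 [467.  71.  97.]
 [509.  78. 102.]]
```

View pics/g1.png

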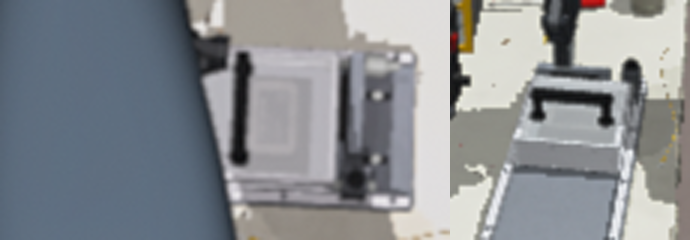

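The guard stands shut over the adapter (bar at (240,105) in the crop). The bar is at y ≈ 68–71 mm, where the push left it, so it has not sprung back, and the arm is clear.

```bash
python3 -c "
from rig import *
print(job_done())"
```

```text
the job is handed in; nothing more can be done
None
```

The adapter lies flat in the pocket and the guard is latched shut over it: the click came at 12.5 N, the push peaked at 18.5 N, the guard did not spring back, and I handed in at about 53 s; I made no final check on the tape, jar and screwdriver.

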